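Fit the full purge-gas cartridge

ROBOT

A 6-joint arm with a two-finger parallel gripper is mounted at the origin on a cart in front of the work surface, level with it; the furniture and walls round the work are solid. World frame = base frame: x ahead of the robot, y to its left, z up, the work surface at z = 0. Lengths are in m, angles in degrees, forces in N, time in s.
With the tool pointing down it reaches from about 0.25 to 0.8 m from the base axis. Payload 8.5 kg.
Tool frame: the origin (TCP) lies midway between the tips of the shut fingers; the grasp point (between the pads) lies 19 mm behind it; z points along the fingers, y is the line along which they close (so a half turn about z gives the same grasp; the last joint's range is limited). The gripper opens to 85 mm and grips with 20 to 120 N. Pads are 22 mm wide; open, the fingers measure 114 mm over their backs; the gripper's body (76 mm by 85 mm) begins 54 mm behind the grasp point. The pads swing forward as they close: fully open they stand 13 mm farther back than shut.
Start: joints at [67.838, 13.648, -0.773, 75.585, 0, 90], TCP at [0.198, 0.486, 0.195] pointing down, gripper open.
Joint ranges: [-152.45, 152.45], [-59.26, 108.67], [-65.41, 83.53], [-104.44, 129.93], [-82.83, 76.93], [-180, 180]. Speed limits (degrees/s): [127.2, 127.2, 159.86, 180, 180, 180].

INTERFACE

Orientations are given as a 3x3 rotation matrix whose columns are the frame's x, y, z axes.
In Python, from bench import readout, optics, job gives the robot as it stands.
- The arm moves only by the tool play_rows, never from a script. Its arguments are lists of equal length, an entry for each row: "angular": the turn, a rotation vector about the tool's x, y, z in degrees, a list of three; "offset": the shift along the tool's x, y, z in cm, a list of three; "gripper": the opening, from 0 (shut) to 1 (fully open). A call has exactly 5 rows; each row is the pose to reach, as a shift and turn from the pose commanded when the call began, along the tool's axes at that moment; what a row does not reach only later rows make up. A row lasts 1/10 s, in which the tool goes at most 50 mm and 8.59 degrees, less where a joint would pass 70% of its speed; a pose out of reach is approached as far as the arm can. A call with a gripper value outside its range is refused whole. The fingers move at their own pace and stop on an object; "newtons" is the grip in N (left out, the last holds). Time passes only in rows, so rows that repeat a pose let the fingers close, or fill a call up. It gives the time, the measured TCP pose, the force, the opening and the grip force at its end, in the units of the state.
- readout.state(): the state, without advancing time (a new reading comes with each control period).
- optics.camera(name): name is "side" or "top"; returns the picture (480x640x3 uint8, red, green, blue); there is no depth.
- optics.camera_params(name): a dict with "camera_matrix" (3x3 intrinsics, pixels), "k1" (the pictures are not rectified: a ray, as slopes to the right and down, at radius r is drawn at 1 + k1 r^2 times it, then the intrinsics apply), "xyz" and "attitude" of the camera in the world. Camera axes: x right, y up, looking along -z (the intrinsics and any distortion apply to the point x, -y, -z); pixel columns grow to the right and rows downward; lengths in m; the calibration is good to about 2 mm. A picture is of the moment at which its call begins. camera_params takes no time and is no camera call.
- job.sign_off(): hands the job in; it is judged then, once.
The state is a dict: "clock": time; "joint_positions": joint angles; "dq": joint speeds; "joint_efforts": joint torques, N m; "tcp_pos": TCP position; "tool_rot": TCP orientation; "wrist_force": force on the tool from outside, world axes, zero at the start; "ft_torque": the same for the moment, N m; "finger_gap": finger opening in m; "gripper_force": force on a finger pad.
Only numpy, scipy, OpenCV 4.12 (cv2) and the standard library are available. Lean on these libraries where they do the work, as an engineer would, in place of code of your own. Each camera call takes 0.05 s, during which the arm holds its last target. There are 200 camera calls.

TASK

The probe station's purge has run out of gas. Of the two like-looking cartridges in the caddy one is full and one is empty: lift them to find the heavier, then fit that one to the bayonet dock - lugs in at the white dots, press it down against the spring, turn it clockwise to the green dots and let the spring lift it into its lock there, without forcing it in the turn or the press. Leave the empty one standing in a well of the caddy, keep both upright, and do not disturb the other things.

Things in the scene. Friction and masses are not known exactly. Their poses are not given: they have to be found in the camera images.
- cartridge_a: gas cartridge, white can with blue band, 52 mm diameter, 104 mm tall, origin at the centre of its underside, z up. Two steel bayonet lugs, 9 mm wide, on its +x and -x sides reach 31 mm from the axis, 3 to 9 mm above the underside. Starts upright in a caddy well. One of the two is full (0.46 to 0.56 kg), the other empty (0.22 kg); which one changes and does not show.
- cartridge_a_grip (a point): centre of the black grip bar on the aluminium cap of cartridge a: bar 46 mm long (x), 22 mm wide (y), its underside on the cap 13 mm below this point, its top 13 mm above; grasp it from above across the 22 mm. 91 mm above the cartridge's origin; axes as the cartridge, the bar in line with the lugs (a half turn makes no difference).
- cartridge_b: like cartridge_a: gas cartridge, white can with blue band, 52 mm diameter, 104 mm tall, origin at the centre of its underside, z up. Lugs and grip bar as on cartridge_a.
- cartridge_b_grip (a point): centre of the black grip bar on the aluminium cap of cartridge b: bar 46 mm long (x), 22 mm wide (y), its underside on the cap 13 mm below this point, its top 13 mm above; grasp it from above across the 22 mm. 91 mm above the cartridge's origin; axes as the cartridge, the bar in line with the lugs (a half turn makes no difference).
- caddy: grey storage block 84 (x) x 172 (y) x 22 mm, fixed to the table, origin under its centre; two round wells of 68 mm diameter at y = +43 and -43 mm, floor 10 mm above the table. The cartridges stand in the wells with 3 mm play round the lugs.
- caddy_well_0 (a point): centre of the floor of the well at the caddy's +y end
- caddy_well_1 (a point): centre of the floor of the well at the caddy's -y end
- dock: bayonet dock, fixed to the table: aluminium base 92 x 92 mm, 6 mm thick, with a dark steel ring, outer diameter 80, bore 54.4, top 33 mm above the table; brass hose barb at the back (x to +56 mm, y = +28 mm, 22 mm high). Origin under the ring's centre, z up. A cartridge goes in with its x axis along the dock's x axis (or a half turn off).
- dock_entry (a point): white dot on the ring, 36.5 mm from the dock's axis on its +x side (its twin on the -x side): here lie the two 13 mm wide gaps where the lugs go in. Once the cartridge's underside is pressed below 15 mm above the table the lugs pass under the ring's lip and it can be turned clockwise seen from above (negative about z); the other way is blocked.
- dock_lock (a point): green dot on the ring, 70 degrees clockwise from the white dot (its twin across the ring). The turn ends at a stop at 78 degrees. Let up there, the spring lifts the lugs 3 mm into notches: the cartridge's underside then stands 18 mm above the table, turned by 62 to 78 degrees, and cannot turn back. More than 50 N on the lugs and ring is forcing it.
- dock_valve (a point): centre of the top of the white sprung valve plate in the dock, 21 mm above the table at rest: it meets the cartridge's underside. 8.4 N start it down, 0.7 N more per mm, hard bottom at 12 mm (14.7 N) above the table. The cartridge's own weight counts, but alone does not press it down.
- tip_tube_red: bystander: tube with red cap, 20 mm diameter, 64 mm tall, standing, origin at its foot
- tip_tube_blue: bystander: tube with blue cap, 20 mm diameter, 64 mm tall, standing, origin at its foot
- loupe: bystander: black loupe, 35 mm diameter, 42 mm tall, origin at its foot
- chip_box_dark: bystander: closed dark chip box 60 x 55 x 18 mm, origin under its centre
- screw_dish: bystander: aluminium dish with tiny screws, 55 mm diameter, 13 mm tall, origin under its centre
- bullseye_level: bystander: small round level with green top, 31 mm diameter, 10 mm tall, origin under its centre

How it is judged:
By the outcome, as a careful person would: the job done as asked, in the order asked, and still so for the second after the job is handed in, with the robot touching nothing.
It also fails if it takes over 72 s, if anything falls off the work surface, if the arm or the gripper's body presses on something with over 40 N, if the wrist force passes 120 N, or if a joint passes its speed limit or range.

## Working session

There is one attempt and no reset: what is moved stays moved. The work goes in short steps, Python scripts to look and compute and a tool call to move; the robot and the scene stay as the last step left them, time stands still between calls to the robot, and variables do not carry over. Pictures are saved under pics/ and viewed, at most 10 in all, crops included, and the job is handed in when it is done.

Besides the shell and the picture viewer there is one more tool, called after "Call:" as name(argument=value, ...), one argument or row to a line, values as JSON. play_rows: Moves the arm, as the interface text tells. Its arguments: {"type":"object","properties":{"angular":{"type":"array","items":{"type":"array","items":{"type":"number"}}},"offset":{"type":"array","items":{"type":"array","items":{"type":"number"}}},"gripper":{"type":"array","items":{"type":"number"}},"newtons":{"type":"number"}},"required":["angular","offset","gripper"]}

```bash
mkdir -p pics; python3 - <<'E'
from bench import readout, optics, job
import cv2
for n in("top","side"):
    cv2.imwrite(f"pics/{n}0.png",optics.camera(n)[:,:,::-1]); print(n,optics.camera_params(n))
print(readout.state())
E
```

```text
top {'camera_matrix': array([[582.45557446,   0.        , 312.19859586],
       [  0.        , 582.45557446, 231.99204533],
       [  0.        ,   0.        ,   1.        ]]), 'k1': -0.04494246255851742, 'xyz': array([ 0.49131345, -0.01309988,  1.13518597]), 'attitude': array([[-0.03020414,  0.99837352, -0.04835318],
       [-0.99953736, -0.02999554,  0.00503412],
       [ 0.00357555,  0.04848286,  0.99881761]])}
side {'camera_matrix': array([[553.36162057,   0.        , 326.57763076],
       [  0.        , 553.36162057, 237.80038333],
       [  0.        ,   0.        ,   1.        ]]), 'k1': -0.1448450469673191, 'xyz': array([ 0.38318347, -0.76174395,  0.70698041]), 'attitude': array([[ 0.98066149,  0.10791019, -0.1632741 ],
       [-0.19521166,  0.59892307, -0.77664893],
       [ 0.01398029,  0.79350271,  0.60840612]])}
{'clock': 0.1, 'joint_positions': array([ 6.78391265e+01,  1.36776566e+01, -8.11765899e-01,  7.55853887e+01,
        4.34901455e-04,  9.00007182e+01]), 'dq': array([ 0.02344076, -0.03788351,  0.17842506, -0.01372377,  0.10456006,
       -0.14806187]), 'joint_efforts': array([-5.50504956e-04, -5.39722681e+01,  3.46999168e+01,  1.33879250e-02,
       -1.80512143e-05,  6.56598743e-06]), 'tcp_pos': array([0.19787109, 0.48582327, 0.19454305]), 'tool_rot': array([[-9.26123659e-01,  3.77219722e-01, -4.99550990e-04],
       [ 3.77220053e-01,  9.26122873e-01, -1.20638313e-03],
       [ 7.57408945e-06, -1.30570061e-03, -9.99999148e-01]]), 'wrist_force': array([-0.58561678,  0.35712445, -0.28006634]), 'ft_torque': array([-0.00261121,  0.04825749,  0.03221886]), 'gripper_force': 0.0, 'finger_gap': 0.08566985569501308}
```

View pics/top0.png

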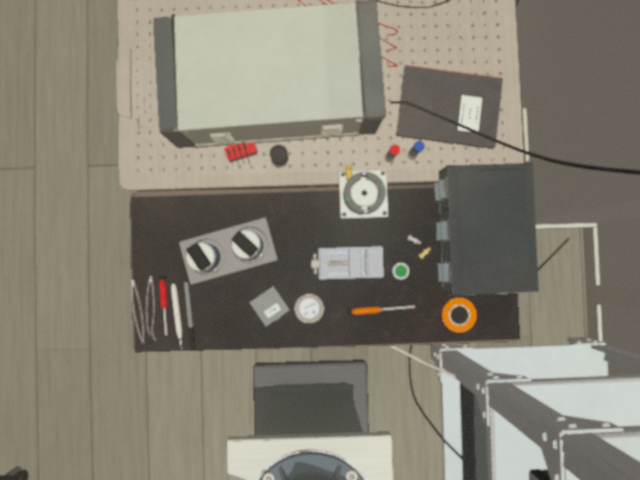

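View pics/side0.png

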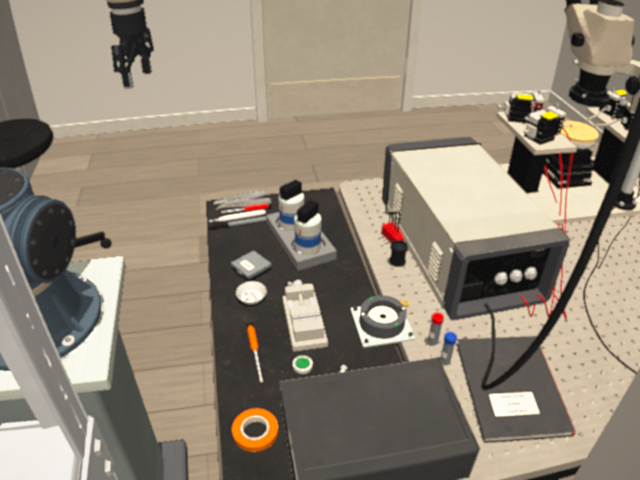

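```bash
python3 - <<'E'
import cv2,numpy as np
t=cv2.imread("pics/top0.png");s=cv2.imread("pics/side0.png")
def c(im,x,y,w,h,k): return cv2.resize(im[y:y+h,x:x+w],None,fx=k,fy=k,interpolation=cv2.INTER_CUBIC)
a=c(t,175,210,110,80,7)[:560,:770]
cv2.imwrite("pics/caddy.png",a)
b=np.hstack([c(t,332,160,65,65,6),c(s,345,285,80,65,6)[:390,:400]])
cv2.imwrite("pics/dock.png",b); print(a.shape,b.shape)
E
```

```text
(560, 770, 3) (390, 790, 3)
```

View pics/caddy.png

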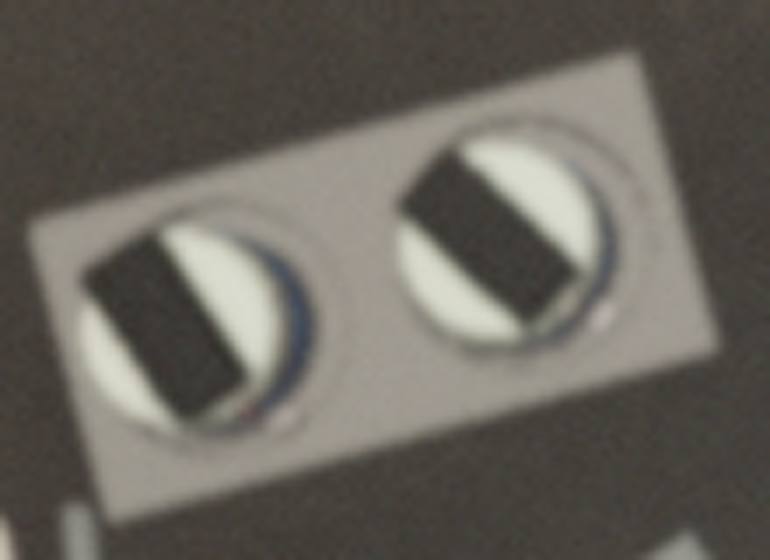

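View pics/dock.png

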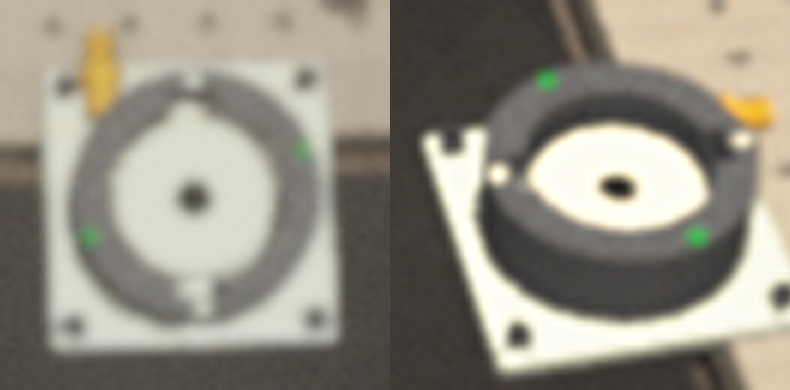

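```bash
cat > h.py <<'E'
import cv2,numpy as np
from bench import readout,optics,job
from scipy.spatial.transform import Rotation as R
from scipy.optimize import minimize,least_squares
P={n:optics.camera_params(n) for n in("top","side")}
def proj(n,X):
    p=P[n];c=(np.atleast_2d(X)-p["xyz"])@p["attitude"]
    u=np.c_[c[:,0],-c[:,1]]/-c[:,2:]
    u=u*(1+p["k1"]*(u**2).sum(1,keepdims=True))
    K=p["camera_matrix"];return u@np.diag([K[0,0],K[1,1]])+K[:2,2]
def back(n,uv,z):
    p=P[n];K=p["camera_matrix"];out=[]
    d=cv2.undistortPoints(np.array(uv,float).reshape(-1,1,2),K,np.array([p["k1"],0,0,0,0.]))[:,0]
    # k1 model is forward: same as OpenCV
    r=np.c_[d[:,0],-d[:,1],-np.ones(len(d))]@p["attitude"].T
    return p["xyz"]+r*((z-p["xyz"][2])/r[:,2])[:,None]
def bar(x,y,yaw,zb,cap=False):
    c,s=np.cos(yaw),np.sin(yaw)
    return np.array([[x+c*a-s*b,y+s*a+c*b,zb+z] for a in(-.023,.023) for b in(-.011,.011) for z in(.078,.104)])
def fitbar(n,img,g,zb,thr=75,pad=14):
    k=6;pc=proj(n,[[g[0],g[1],zb+.09]])[0].astype(int)-pad*2
    m=img[pc[1]:pc[1]+4*pad,pc[0]:pc[0]+4*pad].max(2).astype(np.float32)
    m=cv2.resize(m,None,fx=k,fy=k,interpolation=cv2.INTER_CUBIC);m=(m<thr).astype(np.uint8)
    _,l,st,ce=cv2.connectedComponentsWithStats(m)
    i=1+np.argmin([np.hypot(*(q-2*pad*k)) if a>1500 else 1e9 for q,a in zip(ce[1:],st[1:,4])]);m=(l==i).astype(np.uint8)
    def cost(v):
        q=(proj(n,bar(v[0]/1e3,v[1]/1e3,v[2]*np.pi/180,zb))-pc+.5)*k-.5
        h=cv2.convexHull((q*16).astype(np.int32));im=np.zeros_like(m);cv2.fillConvexPoly(im,h,1,shift=4)
        return float((im!=m).sum())/m.sum()
    best=None
    for y0 in(g[2]-10,g[2],g[2]+10):
        x0=np.array([g[0]*1e3,g[1]*1e3,y0])
        r=minimize(cost,x0,method="Nelder-Mead",options=dict(initial_simplex=x0+np.array([[0,0,0],[6,0,0],[0,6,0],[0,0,8.]]),maxiter=300))
        if best is None or r.fun<best.fun:best=r
    return best.x,best.fun
def green(n,img):
    h=cv2.cvtColor(img,cv2.COLOR_RGB2HSV);return cv2.inRange(h,(45,110,70),(85,255,255))
E
python3 - <<'E'
from h import *
t=cv2.imread("pics/top0.png")[:,:,::-1].copy();s=cv2.imread("pics/side0.png")[:,:,::-1].copy()
cc=np.array([[30,220],[632,52],[718,350],[110,522]])/7+[175,210]-.5+.5/7
C=back("top",cc,.022);print("caddy",C.mean(0),np.linalg.norm(C-np.roll(C,-1,0),axis=1))
d=C[0]-C[1]+C[3]-C[2];yawc=np.degrees(np.arctan2(d[1],d[0]))-90;print("caddy yaw",yawc)
u=np.array([np.cos(np.radians(yawc+90)),np.sin(np.radians(yawc+90)),0])
for k in(1,-1):print("well",C.mean(0)+k*.043*u)
for px,a in(((163,328),0),((489,236),0)):
    b0=back("top",np.array([px])/7+[175,210],.114)[0]
    q=np.array([[82,273],[188,425]] if px[0]<300 else [[400,203],[528,325]])/7
    e=back("top",q+[175,210],.114);yw=np.degrees(np.arctan2(*(e[1]-e[0])[1::-1]))
    print("bar",b0,yw)
    for n,im in(("top",t),("side",s)):
        try:print(n,fitbar(n,im,(b0[0],b0[1],yw),.010))
        except Exception as ex:print(n,ex)
for n,im,box in(("top",t,(332,160,397,225)),("side",s,(345,285,425,350))):
    m=green(n,im);x0,y0,x1,y1=box
    w=np.zeros_like(m);w[y0:y1,x0:x1]=m[y0:y1,x0:x1];k,l,st,ce=cv2.connectedComponentsWithStats(w)
    print(n,st[1:,4],ce[1:]);G=back(n,ce[1:],.033);print(G,G.mean(0),np.linalg.norm(G[0]-G[-1]),np.degrees(np.arctan2(*(G[0]-G[-1])[1::-1])))
wt=back("top",np.array([[192,83],[203,308]])/6+[332,160]-.4,.033);print("white top",wt,np.linalg.norm(wt[0]-wt[1]),np.degrees(np.arctan2(*(wt[0]-wt[1])[1::-1])))
ws=back("side",np.array([[740-390,140],[498-390,174]])/6+[345,285]-.4,.033);print("white side",ws,ws.mean(0),np.linalg.norm(ws[0]-ws[1]))
E
```

```text
caddy [0.51485142 0.14368467 0.022     ] [0.17096822 0.08486712 0.17222942 0.08543202]
caddy yaw 13.992015412465904
well [0.5044546  0.18540884 0.022     ]
well [0.52524825 0.10196051 0.022     ]
bar [0.50311301 0.18274364 0.114     ] -146.37529062918966
top (array([ 503.73250312,  184.01356715, -137.53350332]), np.float64(0.48026383592703287))
side (array([ 505.29406735,  184.02379376, -129.06552196]), np.float64(0.7112049339790554))
bar [0.52372137 0.10043709 0.114     ] -135.16456738724435
top (array([ 523.5572384 ,  100.97795234, -125.37105558]), np.float64(0.5328024720703589))
side (array([ 552.09504439,  125.30992797, -166.70124712]), np.float64(0.6798131181360354))
top [] []Traceback (most recent call last):
  File "<stdin>", line 19, in <module>
  File "h.py", line 13, in back
    d=cv2.undistortPoints(np.array(uv,float).reshape(-1,1,2),K,np.array([p["k1"],0,0,0,0.]))[:,0]
      ~~~~~~~~~~~~~~~~~~~^^^^^^^^^^^^^^^^^^^^^^^^^^^^^^^^^^^^^^^^^^^^^^^^^^^^^^^^^^^^^^^^^^^
cv2.error: OpenCV(4.12.0) /io/opencv/modules/calib3d/src/undistort.dispatch.cpp:347: error: (-215:Assertion failed) CV_IS_MAT(_src) && CV_IS_MAT(_dst) && (_src->rows == 1 || _src->cols == 1) && (_dst->rows == 1 || _dst->cols == 1) && _src->cols + _src->rows - 1 == _dst->rows + _dst->cols - 1 && (CV_MAT_TYPE(_src->type) == CV_32FC2 || CV_MAT_TYPE(_src->type) == CV_64FC2) && (CV_MAT_TYPE(_dst->type) == CV_32FC2 || CV_MAT_TYPE(_dst->type) == CV_64FC2) in function 'cvUndistortPointsInternal'
```

```bash
python3 - <<'E'
from h import *
t=cv2.imread("pics/top0.png")[:,:,::-1].copy();s=cv2.imread("pics/side0.png")[:,:,::-1].copy()
print(t[250:266:2,184:216:2].max(2)); print(t[300,230:240].max(1))
for thr in(65,75,90,110):
  for g in((.5035,.183,-147),(.524,.1007,-135)):
    r=fitbar("top",t,g,.010,thr,10);print(thr,r)
hs=cv2.cvtColor(t,cv2.COLOR_RGB2HSV);print("green px",hs[184:187,381:384].tolist())
def gc(n,im,c,r=4):
    x,y=c;w=im[y-r:y+r+1,x-r:x+r+1].astype(float);g=np.clip(w[...,1]-(w[...,0]+w[...,2])/2-12,0,None);Y,X=np.mgrid[y-r:y+r+1,x-r:x+r+1];return (g*X).sum()/g.sum(),(g*Y).sum()/g.sum(),g.sum()
for n,im,cs in(("top",t,((382,184),(346,199))),("side",s,((371,298),(396,324)))):
    q=[gc(n,im,c) for c in cs];print(n,q);G=back(n,[a[:2] for a in q],.033);d=G[0]-G[1]
    print(G,G.mean(0),np.linalg.norm(d),"green angle",np.degrees(np.arctan2(d[1],d[0])))
wt=back("top",np.array([[192,83],[203,308]])/6+[332,160]-.4,.033);d=wt[0]-wt[1];print("white top",wt.mean(0),np.linalg.norm(d),np.degrees(np.arctan2(d[1],d[0])))
ws=back("side",np.array([[350,140],[108,174]])/6+[345,285]-.4,.033);d=ws[0]-ws[1];print("white side",ws.mean(0),np.linalg.norm(d),np.degrees(np.arctan2(d[1],d[0])))
B=back("top",np.array([[45,68],[328,65],[338,345],[52,350]])/6+[332,160]-.4,.006);print("base",B.mean(0),np.linalg.norm(B-np.roll(B,-1,0),axis=1))
print("valve top",back("top",np.array([[194,198]])/6+[332,160]-.4,.021),"side",back("side",np.array([[618-390,187]])/6+[345,285]-.4,.021))
E
```

```text
[[155 115  61  52  61  59  66  58  64 145 209 219 220 214 180 116]
 [157 148  94  56  57  57  62  59  56  77 177 216 219 219 202 137]
 [155 171 172  78  58  56  61  55  59  61 112 195 218 220 211 158]
 [154 183 206 146  61  59  62  60  60  61  62 144 210 219 212 169]
 [148 183 213 193 109  57  60  61  63  62  57  81 175 215 210 163]
 [136 169 211 212 180  79  57  60  59  63  60  53 111 198 203 145]
 [120 161 201 217 208 144  66  60  60  60  62  61  64 146 177 115]
 [ 96 151 175 211 217 196 105  60  59  61  61  60  62 119 141  88]]
[70 70 69 71 66 64 68 67 68 62]
65 (array([ 502.47742491,  182.61296117, -136.3620462 ]), np.float64(0.6264622373651334))
65 (array([ 524.16172841,  101.95800403, -121.56845599]), np.float64(1.0542226487523991))
75 (array([ 504.9857201 ,  185.32134321, -137.48413789]), np.float64(0.48098526229001337))
75 (array([ 524.01524508,  100.71737005, -127.06639797]), np.float64(0.5394580461136201))
90 (array([ 504.7772283 ,  184.38300956, -141.42593186]), np.float64(0.35376827896512936))
90 (array([ 523.8376644 ,  100.89791132, -128.10763356]), np.float64(0.37143159
[... 684 characters left out ...]
4
side [(np.float64(370.753300330033), np.float64(297.91089108910893), np.float64(606.0)), (np.float64(395.7387518142235), np.float64(324.00943396226415), np.float64(689.0))]
[[ 0.6066572  -0.08574381  0.033     ]
 [ 0.63180239 -0.15483473  0.033     ]] [ 0.6192298  -0.12028927  0.033     ] 0.0735243887710764 green angle 109.99864665620717
white top [ 0.61754088 -0.12044343  0.033     ] 0.07176727601417135 0.7766671727320725
white side [ 0.61911554 -0.12053728  0.033     ] 0.0721224413228264 0.19034876951583185
base [ 0.61698833 -0.12078228  0.006     ] [0.09223571 0.09147037 0.09282216 0.09201188]
valve top [[ 0.61807628 -0.12045732  0.021     ]] side [[ 0.61943877 -0.12081628  0.021     ]]
```

```bash
cat >> h.py <<'E'
def box(x,y,yaw,zb,a,b,z0,z1):
    c,s=np.cos(yaw),np.sin(yaw)
    return np.array([[x+c*i*a-s*j*b,y+s*i*a+c*j*b,zb+z] for i in(-1,1) for j in(-1,1) for z in(z0,z1)])
def fit2(n,img,g,zb,thr=115,grow=.005):
    k=8;pc=proj(n,[[g[0],g[1],zb+.09]])[0].astype(int)-30
    m=cv2.resize(img[pc[1]:pc[1]+60,pc[0]:pc[0]+60].max(2).astype(np.float32),None,fx=k,fy=k,interpolation=cv2.INTER_CUBIC)
    m=np.clip((thr+30-m)/60,0,1)
    def ren(X):
        q=((proj(n,X)-pc+.5)*k-.5)*16;im=np.zeros(m.shape,np.float32);cv2.fillConvexPoly(im,cv2.convexHull(q.astype(np.int32)),1,shift=4);return im
    v=np.array([g[0]*1e3,g[1]*1e3,g[2]])
    for _ in range(3):
        W=ren(box(v[0]/1e3,v[1]/1e3,np.radians(v[2]),zb,.023+grow,.011+grow,.078,.104))
        f=lambda v:float((W*abs(cv2.blur(ren(box(v[0]/1e3,v[1]/1e3,np.radians(v[2]),zb,.023,.011,.078,.104)),(5,5))-m)).sum()/W.sum())
        r=minimize(f,v,method="Nelder-Mead",options=dict(initial_simplex=v+np.array([[0,0,0],[5,0,0],[0,5,0],[0,0,8.]])));v=r.x
    return v.round(2),round(r.fun,3)
E
python3 - <<'E'
from h import *
t=cv2.imread("pics/top0.png")[:,:,::-1].copy();s=cv2.imread("pics/side0.png")[:,:,::-1].copy()
for g in((.5035,.183,-147),(.524,.1007,-135)):
    for gr in(.003,.005):print(fit2("top",t,g,.010,grow=gr),fit2("side",s,g,.010,grow=gr))
E
```

```text
(array([ 502.74,  186.73, -147.98]), np.float64(0.132)) (array([ 504.84,  183.35, -136.  ]), np.float64(0.143))
(array([ 504.16,  184.38, -144.57]), np.float64(0.142)) (array([ 504.62,  183.4 , -136.38]), np.float64(0.145))
(array([ 524.17,  102.45, -133.07]), np.float64(0.138)) (array([ 534.06,  111.43, -144.8 ]), np.float64(0.155))
(array([ 524.11,  102.49, -132.02]), np.float64(0.142)) (array([ 542.25,  115.69, -159.56]), np.float64(0.223))
```

```bash
python3 - <<'E'
from h import *
for px,c in(((282,417),(.5040,.1845)),((604,316),(.5242,.1022))):
    L=back("top",np.array([px])/7+[175,210]-.43,.017)[0,:2];d=L-c;print(L,np.linalg.norm(d),np.degrees(np.arctan2(d[1],d[0])))
t=cv2.imread("pics/top0.png");s=cv2.imread("pics/side0.png")
def ov(n,im,x,y,w,h,k):
    o=cv2.resize(im[y:y+h,x:x+w],None,fx=k,fy=k,interpolation=cv2.INTER_CUBIC)
    for cx,cy,yw in((.504,.1845,-146.5),(.5242,.1022,-133)):
        a=np.radians(yw)
        for z in(.078,.104):
            X=box(cx,cy,a,.01,.023,.011,z,z)[[0,2,6,4]];q=((proj(n,X)-[x,y]+.5)*k-.5).astype(int);cv2.polylines(o,[q],True,(0,0,255) if z>.1 else (0,255,0),1)
        th=np.linspace(0,2*np.pi,40);X=np.c_[cx+.026*np.cos(th),cy+.026*np.sin(th),th*0+.088];cv2.polylines(o,[((proj(n,X)-[x,y]+.5)*k-.5).astype(int)],True,(255,0,0),1)
        for sg in(1,-1):
            q=proj(n,[[cx+sg*.031*np.cos(a),cy+sg*.031*np.sin(a),.017]])[0];cv2.circle(o,tuple(((q-[x,y]+.5)*k).astype(int)),4,(255,0,255),1)
    return o
a=ov("top",t,175,215,110,75,5);b=ov("side",s,260,175,50,75,5)
cv2.imwrite("pics/ov.png",np.hstack([a,b]))
E
```

```text
[0.47975749 0.1700134 ] 0.028241117729351214 -149.13871335647022
[0.50477967 0.08104604] 0.02871652975028337 -132.55339559419338
```

View pics/ov.png

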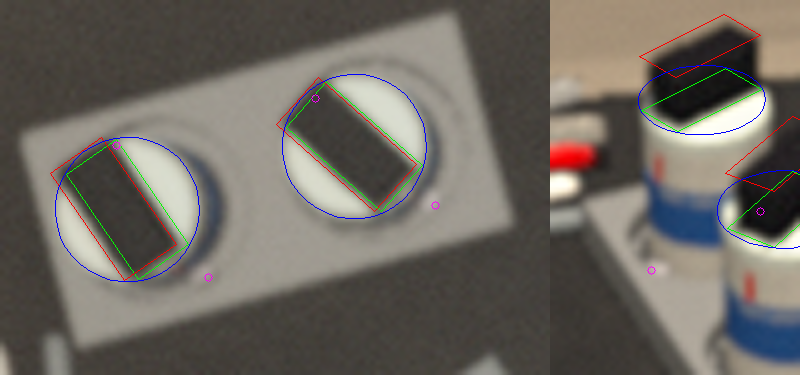

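```bash
cat >> h.py <<'E'
def go(p,psi):
    s=readout.state();r=s["tool_rot"];a=np.radians(psi)
    T=np.array([[-np.sin(a),np.cos(a),0],[np.cos(a),np.sin(a),0],[0,0,-1.]])
    print("off cm",(r.T@(np.array(p)-s["tcp_pos"])*100).round(2),"ang",np.degrees(R.from_matrix(r.T@T).as_rotvec()).round(2))
def st():
    s=readout.state();r=s["tool_rot"];print(s["clock"].__round__(2),s["tcp_pos"].round(4),"psi",round(float(np.degrees(np.arctan2(r[1,1],r[0,1]))),2),"tilt",r[:2,2].round(4),"F",s["wrist_force"].round(2),"T",s["ft_torque"].round(3),"gap",round(s["finger_gap"]*1e3,1),"grip",round(s["gripper_force"],1))
E
python3 -c "
from h import *
go((.504,.183,.150),122.5)"
```

```text
off cm [-39.77 -16.49   4.48] ang [-7.000e-02 -4.000e-02 -5.466e+01]
```

Call:
play_rows(
  angular=[
    [0, 0, -54.7],
    [0, 0, -54.7],
    [0, 0, -54.7],
    [0, 0, -54.7],
    [0, 0, -54.7],
  ],
  offset=[
    [-39.8, -16.5, 1],
    [-39.8, -16.5, 2],
    [-39.8, -16.5, 3],
    [-39.8, -16.5, 3],
    [-39.8, -16.5, 3],
  ],
  gripper=[0.55, 0.55, 0.55, 0.55, 0.55],
)

```text
clock: 0.6
tcp_pos: [0.3569, 0.3298, 0.1813]
tool_rot: [[-0.96, -0.28, -0.0], [-0.28, 0.96, -0.0], [0.0, -0.0, -1.0]]
wrist_force: [0.2, 0.5, -0.2]
finger_gap: 0.0467
gripper_force: 0.0
```

```bash
python3 -c "
from h import *
st();go((.504,.183,.150),122.5)"
```

```text
0.6 [0.3569 0.3298 0.1813] psi 106.26 tilt [-0.0003 -0.0003] F [ 0.23  0.48 -0.21] T [ 0.015 -0.025 -0.008] gap 46.7 grip 0.0
off cm [-10.01 -18.21   3.13] ang [-1.000e-02 -2.000e-02 -1.624e+01]
```

Call:
play_rows(
  angular=[
    [0, 0, -16.2],
    [0, 0, -16.2],
    [0, 0, -16.2],
    [0, 0, -16.2],
    [0, 0, -16.2],
  ],
  offset=[
    [-10, -18.2, 3.1],
    [-10, -18.2, 3.1],
    [-10, -18.2, 3.1],
    [-10, -18.2, 3.1],
    [-10, -18.2, 3.1],
  ],
  gripper=[0.55, 0.55, 0.55, 0.55, 0.55],
)

```text
clock: 1.1
tcp_pos: [0.5041, 0.1806, 0.1495]
tool_rot: [[-0.848, -0.53, -0.001], [-0.53, 0.848, -0.001], [0.001, -0.001, -1.0]]
wrist_force: [-0.7, 1.0, 1.0]
finger_gap: 0.0469
gripper_force: 0.0
```

```bash
python3 -c "
from h import *
st();go((.504,.183,.089),122.5)
cv2.imwrite('pics/t1.png',optics.camera('top')[:,:,::-1]);cv2.imwrite('pics/s1.png',optics.camera('side')[:,:,::-1])"
```

```text
1.1 [0.5041 0.1806 0.1495] psi 121.98 tilt [-0.0006 -0.0011] F [-0.66  0.96  0.98] T [ 0.042 -0.006 -0.033] gap 46.9 grip 0.0
off cm [-0.13  0.21  6.05] ang [-0.03 -0.06 -0.52]
```

Call:
play_rows(
  angular=[
    [0, 0, -0.5],
    [0, 0, -0.5],
    [0, 0, -0.5],
    [0, 0, -0.5],
    [0, 0, -0.5],
  ],
  offset=[
    [-0.1, 0.2, 1.5],
    [-0.1, 0.2, 4],
    [-0.1, 0.2, 5.5],
    [-0.1, 0.2, 5.9],
    [-0.1, 0.2, 5.9],
  ],
  gripper=[0.55, 0.55, 0.55, 0.55, 0.55],
)

```text
clock: 1.7
tcp_pos: [0.5012, 0.1863, 0.0914]
tool_rot: [[-0.842, -0.54, -0.001], [-0.54, 0.842, -0.0], [0.001, 0.0, -1.0]]
wrist_force: [0.1, -0.1, 0.1]
finger_gap: 0.0471
gripper_force: 0.0
```

Call:
play_rows(
  angular=[
    [0, 0, 0],
    [0, 0, 0],
    [0, 0, 0],
    [0, 0, 0],
    [0, 0, 0],
  ],
  offset=[
    [0, 0, 0],
    [0, 0, 0],
    [0, 0, 0],
    [0, 0, 0],
    [0, 0, 0],
  ],
  gripper=[0.1, 0.1, 0.1, 0.1, 0.1],
  newtons=60,
)

```text
clock: 2.2
tcp_pos: [0.5021, 0.1859, 0.0918]
tool_rot: [[-0.842, -0.539, 0.0], [-0.539, 0.842, 0.0], [-0.0, -0.0, -1.0]]
wrist_force: [0.1, -0.5, -0.3]
finger_gap: 0.0087
gripper_force: 0.0
```

```bash
python3 -c "
from h import *
st()"
```

```text
2.2 [0.5021 0.1859 0.0918] psi 122.63 tilt [0.0003 0.    ] F [ 0.07 -0.5  -0.31] T [-0.025 -0.015  0.027] gap 8.7 grip 0.0
```

```bash
python3 -c "
from h import *
t=optics.camera('top')[:,:,::-1].copy();s=optics.camera('side')[:,:,::-1].copy();st()
tc=readout.state()['tcp_pos']
print(proj('top',tc),proj('side',tc))
f=lambda im,x,y,w,h,k:cv2.resize(im[y:y+h,x:x+w],None,fx=k,fy=k,interpolation=cv2.INTER_CUBIC)
cv2.imwrite('pics/c2.png',np.hstack([f(t,170,190,120,110,3),f(s,240,110,110,110,4)[:330]]))"
```

```text
2.3 [0.502  0.1859 0.0917] psi 122.63 tilt [ 0. -0.] F [ 0.36 -0.52 -0.36] T [ 0.007 -0.009  0.007] gap 8.5 grip 0.0
[[198.9347696  257.60090834]] [[288.89079578 192.74997883]]
```

View pics/c2.png

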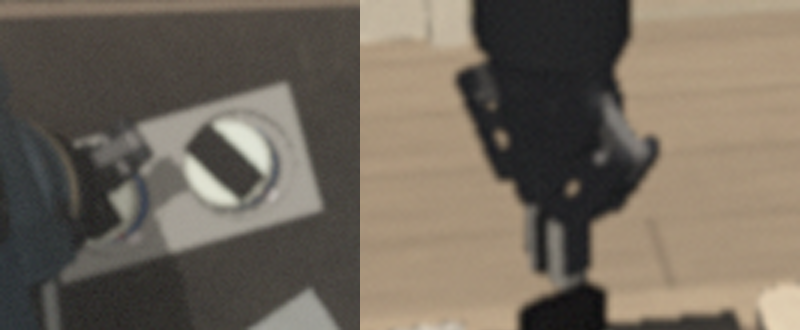

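```bash
python3 - <<'E'
from h import *
s1=cv2.imread('pics/s1.png');s=optics.camera('side')[:,:,::-1].copy()
def f(im,x,y,w,h,k,tc,r):
    o=cv2.resize(im[y:y+h,x:x+w],None,fx=k,fy=k,interpolation=cv2.INTER_CUBIC)
    L=lambda X,c:cv2.polylines(o,[((proj('side',X)-[x,y]+.5)*k).astype(int)],False,c,1)
    L([tc,tc+[0,0,.08]],(0,0,255));yv=np.array([*r,0]);
    L([tc-yv*.02,tc+yv*.02],(0,255,0))
    for z in(.078,.104):L(box(.504,.183,np.radians(-147.5),.01,.023,.011,z,z)[[0,2,6,4,0]],(255,0,255))
    return o
a=np.radians(122)
r=(np.cos(a),np.sin(a))
cv2.imwrite('pics/c3.png',np.hstack([f(s1,250,110,80,110,5,np.array([.5041,.1806,.1495]),r),f(s,250,110,80,110,5,readout.state()['tcp_pos'],r)]))
E
```

```text
(no output)
```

View pics/c3.png

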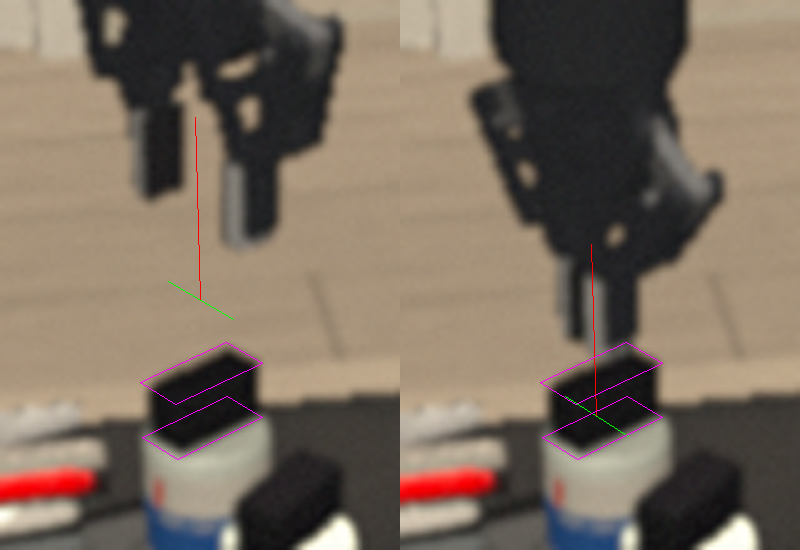

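Call:
play_rows(
  angular=[
    [0, 0, 0],
    [0, 0, 0],
    [0, 0, 0],
    [0, 0, 0],
    [0, 0, 0],
  ],
  offset=[
    [0, 0, 0],
    [0, 0, 0],
    [0, 0, 0],
    [0, 0, 0.2],
    [0, 0, 0.4],
  ],
  gripper=[0.6, 0.6, 0.6, 0.6, 0.6],
)

```text
clock: 2.85
tcp_pos: [0.502, 0.1859, 0.0874]
tool_rot: [[-0.842, -0.539, -0.0], [-0.539, 0.842, -0.0], [0.0, -0.0, -1.0]]
wrist_force: [0.4, 0.0, -1.1]
finger_gap: 0.0518
gripper_force: 0.0
```

Call:
play_rows(
  angular=[
    [0, 0, 0],
    [0, 0, 0],
    [0, 0, 0],
    [0, 0, 0],
    [0, 0, 0],
  ],
  offset=[
    [0, 0, 0.1],
    [0, 0, 0.2],
    [0, 0, 0.3],
    [0, 0, 0.4],
    [0, 0, 0.5],
  ],
  gripper=[0.6, 0.6, 0.6, 0.6, 0.6],
)

```text
clock: 3.35
tcp_pos: [0.502, 0.1859, 0.0825]
tool_rot: [[-0.842, -0.539, -0.0], [-0.539, 0.842, -0.0], [0.0, -0.0, -1.0]]
wrist_force: [-0.1, 0.7, 0.7]
finger_gap: 0.0516
gripper_force: 0.0
```

Call:
play_rows(
  angular=[
    [0, 0, 0],
    [0, 0, 0],
    [0, 0, 0],
    [0, 0, 0],
    [0, 0, 0],
  ],
  offset=[
    [0, 0, 0.1],
    [0, 0, 0.2],
    [0, 0, 0.3],
    [0, 0, 0.4],
    [0, 0, 0.5],
  ],
  gripper=[0.6, 0.6, 0.6, 0.6, 0.6],
)

```text
clock: 3.85
tcp_pos: [0.502, 0.1859, 0.0775]
tool_rot: [[-0.842, -0.539, -0.0], [-0.539, 0.842, -0.0], [0.0, -0.0, -1.0]]
wrist_force: [-0.1, -0.6, -0.4]
finger_gap: 0.0507
gripper_force: 0.0
```

Call:
play_rows(
  angular=[
    [0, 0, 0],
    [0, 0, 0],
    [0, 0, 0],
    [0, 0, 0],
    [0, 0, 0],
  ],
  offset=[
    [0, 0, 0],
    [0, 0, 0],
    [0, 0, 0],
    [0, 0, 0],
    [0, 0, 0],
  ],
  gripper=[0.1, 0.1, 0.1, 0.1, 0.1],
  newtons=20,
)

```text
clock: 4.35
tcp_pos: [0.5034, 0.1861, 0.079]
tool_rot: [[-0.842, -0.539, 0.003], [-0.539, 0.842, 0.0], [-0.003, -0.001, -1.0]]
wrist_force: [-0.3, -1.2, 10.7]
finger_gap: 0.0085
gripper_force: 10.8
```

```bash
python3 - <<'E'
from h import *
st();s=optics.camera('side')[:,:,::-1].copy();t=optics.camera('top')[:,:,::-1].copy()
f=lambda im,x,y,w,h,k:cv2.resize(im[y:y+h,x:x+w],None,fx=k,fy=k,interpolation=cv2.INTER_CUBIC)
cv2.imwrite('pics/c4.png',np.hstack([f(s,250,120,80,110,5),f(t,170,190,80,110,5)]))
E
```

```text
4.35 [0.5034 0.1861 0.079 ] psi 122.62 tilt [0.0032 0.0005] F [-0.27 -1.2  10.66] T [-0.275 -0.026 -0.033] gap 8.5 grip 10.8
```

Call:
play_rows(
  angular=[
    [0, 0, 0],
    [0, 0, 0],
    [0, 0, 0],
    [0, 0, 0],
    [0, 0, 0],
  ],
  offset=[
    [0, 0, -0.2],
    [0, 0, -0.2],
    [0, 0, -0.1],
    [0, 0, 0.2],
    [0, 0, 0.5],
  ],
  gripper=[0.6, 0.6, 0.6, 0.6, 0.6],
)

```text
clock: 4.95
tcp_pos: [0.5018, 0.1858, 0.072]
tool_rot: [[-0.842, -0.539, -0.001], [-0.539, 0.842, -0.0], [0.001, 0.0, -1.0]]
wrist_force: [0.4, 0.6, 0.3]
finger_gap: 0.0512
gripper_force: 0.0
```

Call:
play_rows(
  angular=[
    [0, 0, 0],
    [0, 0, 0],
    [0, 0, 0],
    [0, 0, 0],
    [0, 0, 0],
  ],
  offset=[
    [0, 0, 0.3],
    [0, 0, 0.5],
    [0, 0, 0.7],
    [0, 0, 0.8],
    [0, 0, 0.9],
  ],
  gripper=[0.6, 0.6, 0.6, 0.6, 0.6],
)

```text
clock: 5.45
tcp_pos: [0.502, 0.1859, 0.0635]
tool_rot: [[-0.842, -0.539, -0.0], [-0.539, 0.842, -0.0], [0.0, -0.0, -1.0]]
wrist_force: [0.2, 1.0, -0.6]
finger_gap: 0.0511
gripper_force: 0.0
```

Call:
play_rows(
  angular=[
    [0, 0, 0],
    [0, 0, 0],
    [0, 0, 0],
    [0, 0, 0],
    [0, 0, 0],
  ],
  offset=[
    [0, 0, 0.2],
    [0, 0, 0.4],
    [0, 0, 0.5],
    [0, 0, 0.5],
    [0, 0, 0.5],
  ],
  gripper=[0.6, 0.6, 0.3, 0.1, 0.1],
)

```text
clock: 5.95
tcp_pos: [0.5019, 0.1858, 0.0585]
tool_rot: [[-0.842, -0.539, -0.0], [-0.539, 0.842, -0.0], [0.0, -0.0, -1.0]]
wrist_force: [0.1, 0.2, -2.3]
finger_gap: 0.0214
gripper_force: 23.8
```

Call:
play_rows(
  angular=[
    [0, 0, 0],
    [0, 0, 0],
    [0, 0, 0],
    [0, 0, 0],
    [0, 0, 0],
  ],
  offset=[
    [0, 0, 0],
    [0, 0, 0],
    [0, 0, 0],
    [0, 0, 0],
    [0, 0, 0],
  ],
  gripper=[0.1, 0.1, 0.1, 0.1, 0.1],
  newtons=50,
)

```text
clock: 6.45
tcp_pos: [0.502, 0.1858, 0.0585]
tool_rot: [[-0.842, -0.539, -0.0], [-0.539, 0.842, -0.0], [0.0, -0.0, -1.0]]
wrist_force: [-0.1, -0.4, -1.9]
finger_gap: 0.0211
gripper_force: 51.9
```

```bash
python3 - <<'E'
from h import *
st()
E
```

```text
6.45 [0.502  0.1858 0.0585] psi 122.63 tilt [-0.0001 -0.0002] F [-0.09 -0.42 -1.92] T [-0.17  -0.05   0.012] gap 21.1 grip 51.9
```

Call:
play_rows(
  angular=[
    [0, 0, 0],
    [0, 0, 0],
    [0, 0, 0],
    [0, 0, 0],
    [0, 0, 0],
  ],
  offset=[
    [0, 0, -0.4],
    [0, 0, -1.2],
    [0, 0, -2.0],
    [0, 0, -2.5],
    [0, 0, -2.5],
  ],
  gripper=[0.1, 0.1, 0.1, 0.1, 0.1],
  newtons=70,
)

```text
clock: 6.95
tcp_pos: [0.5027, 0.1861, 0.0847]
tool_rot: [[-0.842, -0.539, 0.002], [-0.539, 0.842, 0.001], [-0.002, -0.0, -1.0]]
wrist_force: [0.8, 0.3, -2.5]
finger_gap: 0.0208
gripper_force: 71.4
```

Call:
play_rows(
  angular=[
    [0, 0, 0],
    [0, 0, 0],
    [0, 0, 0],
    [0, 0, 0],
    [0, 0, 0],
  ],
  offset=[
    [0, 0, 0],
    [0, 0, 0],
    [0, 0, 0],
    [0, 0, 0],
    [0, 0, 0],
  ],
  gripper=[0.1, 0.1, 0.1, 0.1, 0.1],
)

```text
clock: 7.45
tcp_pos: [0.5019, 0.1858, 0.0834]
tool_rot: [[-0.842, -0.539, -0.0], [-0.539, 0.842, -0.0], [0.0, -0.0, -1.0]]
wrist_force: [-0.1, 0.3, -2.8]
finger_gap: 0.0201
gripper_force: 71.4
```

```bash
python3 - <<'E'
from h import *
st();s=optics.camera('side')[:,:,::-1].copy();st();t=optics.camera('top')[:,:,::-1].copy();st()
cv2.imwrite('pics/t5.png',t);cv2.imwrite('pics/s5.png',s)
E
```

```text
7.45 [0.5019 0.1858 0.0834] psi 122.63 tilt [-0.0003 -0.0002] F [-0.07  0.32 -2.77] T [ 0.004 -0.008 -0.002] gap 20.1 grip 71.4
7.5 [0.5019 0.1859 0.0834] psi 122.64 tilt [-0.0003 -0.0002] F [ 0.32 -0.78 -1.22] T [-0.06   0.032 -0.039] gap 20.3 grip 71.4
7.55 [0.5019 0.1859 0.0835] psi 122.63 tilt [-0.0002 -0.0001] F [ 0.02 -0.34 -2.  ] T [-0.006 -0.005  0.009] gap 20.7 grip 71.4
```

```bash
python3 - <<'E'
from h import *
for n in('side0','s1','s5'):
    im=cv2.imread(f'pics/{n}.png').astype(int);w=im[170:240,270:300];m=(w[...,0]-w[...,2]>50)
    y,x=np.nonzero(m);print(n,m.sum(),x.mean()+270,y.mean()+170,y.min()+170,y.max()+170)
E
```

```text
side0 95 287.9789473684211 221.06315789473683 214 239
s1 100 287.75 220.95 213 239
s5 145 289.3034482758621 210.73103448275862 204 239
```

Call:
play_rows(
  angular=[
    [0, 0, 0],
    [0, 0, 0],
    [0, 0, 0],
    [0, 0, 0],
    [0, 0, 0],
  ],
  offset=[
    [0, 0, 1],
    [0, 0, 1.8],
    [0, 0, 2.2],
    [0, 0, 2.4],
    [0, 0, 2.5],
  ],
  gripper=[0.1, 0.1, 0.1, 0.1, 0.1],
)

```text
clock: 8.05
tcp_pos: [0.5018, 0.1858, 0.0586]
tool_rot: [[-0.842, -0.539, -0.0], [-0.539, 0.842, -0.0], [0.0, 0.0, -1.0]]
wrist_force: [-1.8, -1.5, 8.0]
finger_gap: 0.0205
gripper_force: 72.8
```

Call:
play_rows(
  angular=[
    [0, 0, 0],
    [0, 0, 0],
    [0, 0, 0],
    [0, 0, 0],
    [0, 0, 0],
  ],
  offset=[
    [0, 0, 0],
    [0, 0, 0],
    [0, 0, 0],
    [0, 0, 0],
    [0, 0, 0],
  ],
  gripper=[0.1, 0.6, 0.6, 0.6, 0.6],
)

```text
clock: 8.55
tcp_pos: [0.5022, 0.1859, 0.0587]
tool_rot: [[-0.842, -0.539, 0.0], [-0.539, 0.842, 0.0], [-0.0, -0.0, -1.0]]
wrist_force: [-0.3, -0.2, -0.4]
finger_gap: 0.0511
gripper_force: 0.0
```

```bash
python3 - <<'E'
from h import *
st()
E
```

```text
8.55 [0.5022 0.1859 0.0587] psi 122.63 tilt [0.0003 0.    ] F [-0.32 -0.18 -0.39] T [ 0.023  0.01  -0.053] gap 51.1 grip 0.0
```

Call:
play_rows(
  angular=[
    [0, 0, 0],
    [0, 0, 0],
    [0, 0, 0],
    [0, 0, 0],
    [0, 0, 0],
  ],
  offset=[
    [0, 0, -2],
    [0, 0, -5],
    [0, 0, -6],
    [0, 0, -6],
    [0, 0, -6],
  ],
  gripper=[0.6, 0.6, 0.6, 0.6, 0.6],
)

```text
clock: 9.05
tcp_pos: [0.5017, 0.1858, 0.1179]
tool_rot: [[-0.842, -0.539, -0.001], [-0.539, 0.842, -0.0], [0.001, 0.0, -1.0]]
wrist_force: [-0.2, -0.4, 0.2]
finger_gap: 0.0512
gripper_force: 0.0
```

```bash
python3 - <<'E'
from h import *
st();go((.5243,.1012,.118),136.5)
E
```

```text
9.05 [0.5017 0.1858 0.1179] psi 122.63 tilt [-0.0005 -0.0003] F [-0.19 -0.36  0.21] T [ 0.024  0.04  -0.044] gap 51.2 grip 0.0
off cm [ 2.66 -8.34 -0.01] ang [ 1.000e-02 -3.000e-02 -1.387e+01]
```

Call:
play_rows(
  angular=[
    [0, 0, -7],
    [0, 0, -13.9],
    [0, 0, -13.9],
    [0, 0, -13.9],
    [0, 0, -13.9],
  ],
  offset=[
    [1.3, -4.1, 0],
    [2.7, -8.3, 0],
    [2.7, -8.3, 0],
    [2.7, -8.3, 0.5],
    [2.7, -8.3, 1],
  ],
  gripper=[0.6, 0.6, 0.6, 0.6, 0.6],
)

```text
clock: 9.55
tcp_pos: [0.5234, 0.1018, 0.1074]
tool_rot: [[-0.689, -0.725, -0.001], [-0.725, 0.689, -0.0], [0.001, 0.001, -1.0]]
wrist_force: [0.1, -0.1, 0.3]
finger_gap: 0.0512
gripper_force: 0.0
```

```bash
python3 - <<'E'
from h import *
st();go((.5243,.1012,.0585),136.5)
t=optics.camera('top')[:,:,::-1].copy();s=optics.camera('side')[:,:,::-1].copy()
f=lambda im,x,y,w,h,k:cv2.resize(im[y:y+h,x:x+w],None,fx=k,fy=k,interpolation=cv2.INTER_CUBIC)
cv2.imwrite('pics/c6.png',np.hstack([f(t,175,190,120,110,3),f(s,260,120,100,110,4)[:330]]))
E
```

```text
9.55 [0.5234 0.1018 0.1074] psi 136.46 tilt [-0.0014 -0.    ] F [ 0.06 -0.08  0.28] T [ 0.016 -0.031  0.043] gap 51.2 grip 0.0
off cm [-0.02 -0.11  4.89] ang [ 0.06 -0.06 -0.04]
```

View pics/c6.png

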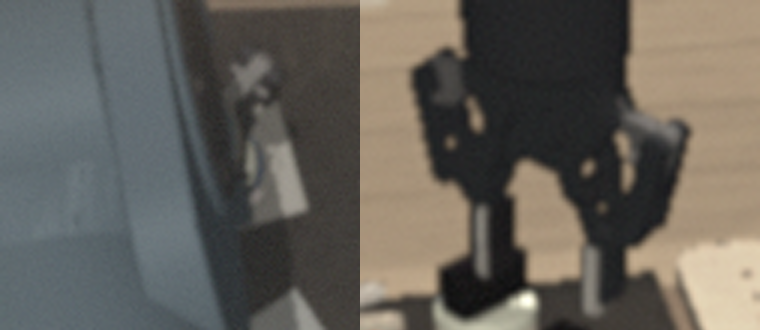

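Call:
play_rows(
  angular=[
    [0, 0, 0],
    [0, 0, 0],
    [0, 0, 0],
    [0, 0, 0],
    [0, 0, 0],
  ],
  offset=[
    [0, -0.1, 1.5],
    [0, -0.1, 3.2],
    [0, -0.1, 4.2],
    [0, -0.1, 4.7],
    [0, -0.1, 4.9],
  ],
  gripper=[0.6, 0.6, 0.6, 0.6, 0.6],
)

```text
clock: 10.15
tcp_pos: [0.5244, 0.1011, 0.0592]
tool_rot: [[-0.688, -0.726, -0.001], [-0.726, 0.688, -0.0], [0.001, 0.0, -1.0]]
wrist_force: [0.5, -0.1, 0.5]
finger_gap: 0.0512
gripper_force: 0.0
```

Call:
play_rows(
  angular=[
    [0, 0, 0],
    [0, 0, 0],
    [0, 0, 0],
    [0, 0, 0],
    [0, 0, 0],
  ],
  offset=[
    [0, 0, 0],
    [0, 0, 0],
    [0, 0, 0],
    [0, 0, 0],
    [0, 0, 0],
  ],
  gripper=[0.3, 0.1, 0.1, 0.1, 0.1],
  newtons=50,
)

```text
clock: 10.65
tcp_pos: [0.5249, 0.101, 0.0602]
tool_rot: [[-0.688, -0.726, 0.001], [-0.726, 0.688, 0.001], [-0.001, -0.0, -1.0]]
wrist_force: [-3.1, 1.4, 6.6]
finger_gap: 0.0209
gripper_force: 49.5
```

```bash
python3 - <<'E'
from h import *
st()
E
```

```text
10.65 [0.5249 0.101  0.0602] psi 136.53 tilt [0.0007 0.0006] F [-3.14  1.42  6.58] T [0.44  0.606 0.014] gap 20.9 grip 49.5
```

Call:
play_rows(
  angular=[
    [0, 0, 0],
    [0, 0, 0],
    [0, 0, 0],
    [0, 0, 0],
    [0, 0, 0],
  ],
  offset=[
    [0, 0, 0],
    [0, 0, -0.2],
    [0, 0, -0.2],
    [0, 0, -0.2],
    [0, 0, -0.2],
  ],
  gripper=[0.4, 0.4, 0.4, 0.1, 0.1],
)

```text
clock: 11.15
tcp_pos: [0.5246, 0.1009, 0.0617]
tool_rot: [[-0.688, -0.726, -0.0], [-0.726, 0.688, 0.0], [-0.0, 0.0, -1.0]]
wrist_force: [-1.2, 0.4, 4.2]
finger_gap: 0.0206
gripper_force: 49.4
```

Call:
play_rows(
  angular=[
    [0, 0, 0],
    [0, 0, 0],
    [0, 0, 0],
    [0, 0, 0],
    [0, 0, 0],
  ],
  offset=[
    [0, 0, 0],
    [0, 0, 0],
    [0, 0, 0],
    [0, 0, 0],
    [0, 0, 0],
  ],
  gripper=[0.1, 0.1, 0.1, 0.1, 0.1],
  newtons=70,
)

```text
clock: 11.65
tcp_pos: [0.5247, 0.1009, 0.0618]
tool_rot: [[-0.688, -0.726, 0.0], [-0.726, 0.688, 0.0], [-0.0, 0.0, -1.0]]
wrist_force: [-1.8, 1.3, 6.3]
finger_gap: 0.02
gripper_force: 70.6
```

```bash
python3 - <<'E'
from h import *
st()
E
```

```text
11.65 [0.5247 0.1009 0.0618] psi 136.54 tilt [0.     0.0003] F [-1.83  1.29  6.32] T [ 0.376  0.486 -0.005] gap 20.0 grip 70.6
```

Call:
play_rows(
  angular=[
    [0, 0, 0],
    [0, 0, 0],
    [0, 0, 0],
    [0, 0, 0],
    [0, 0, 0],
  ],
  offset=[
    [0, 0, -0.5],
    [0, 0, -2],
    [0, 0, -4],
    [0, 0, -5.5],
    [0, 0, -6],
  ],
  gripper=[0.1, 0.1, 0.1, 0.1, 0.1],
)

```text
clock: 12.15
tcp_pos: [0.5253, 0.1006, 0.1226]
tool_rot: [[-0.688, -0.726, 0.001], [-0.726, 0.688, -0.0], [-0.001, -0.001, -1.0]]
wrist_force: [-0.0, 0.1, -5.5]
finger_gap: 0.0203
gripper_force: 69.4
```

Call:
play_rows(
  angular=[
    [0, 0, 0],
    [0, 0, 0],
    [0, 0, 0],
    [0, 0, 0],
    [0, 0, 0],
  ],
  offset=[
    [0, 0, 0],
    [0, 0, -1],
    [0, 0, -3],
    [0, 0, -4],
    [0, 0, -4],
  ],
  gripper=[0.1, 0.1, 0.1, 0.1, 0.1],
)

```text
clock: 12.65
tcp_pos: [0.5256, 0.1009, 0.1627]
tool_rot: [[-0.688, -0.726, 0.002], [-0.726, 0.688, 0.0], [-0.002, -0.001, -1.0]]
wrist_force: [0.1, -0.1, -5.1]
finger_gap: 0.0202
gripper_force: 69.4
```

```bash
python3 - <<'E'
from h import *
st();optics.camera('top');st();go((.6187,-.1203,.16),90.2)
E
```

```text
12.65 [0.5256 0.1009 0.1627] psi 136.53 tilt [0.002  0.0003] F [ 0.06 -0.11 -5.1 ] T [ 0.015  0.014 -0.057] gap 20.2 grip 69.4
12.7 [0.525  0.1008 0.1617] psi 136.53 tilt [0.0007 0.    ] F [ 0.29 -0.13 -5.26] T [-0.005  0.01   0.002] gap 20.2 grip 69.4
off cm [  9.6  -22.01   0.18] ang [-2.000e-02  4.000e-02  4.633e+01]
```

Call:
play_rows(
  angular=[
    [0, 0, 8],
    [0, 0, 16],
    [0, 0, 24],
    [0, 0, 32],
    [0, 0, 40],
  ],
  offset=[
    [1.6, -3.7, 0],
    [3.2, -7.3, 0],
    [4.8, -11, 0],
    [6.4, -14.7, 0],
    [8, -18.3, 0],
  ],
  gripper=[0.1, 0.1, 0.1, 0.1, 0.1],
)

```text
clock: 13.2
tcp_pos: [0.6025, -0.0848, 0.1603]
tool_rot: [[-0.994, -0.108, -0.002], [-0.108, 0.994, 0.0], [0.002, 0.0, -1.0]]
wrist_force: [0.6, 1.3, -5.3]
finger_gap: 0.0202
gripper_force: 70.2
```

```bash
python3 - <<'E'
from h import *
st();go((.6187,-.1203,.15),90.2)
E
```

```text
13.2 [ 0.6025 -0.0848  0.1603] psi 96.2 tilt [-0.0016  0.0001] F [ 0.55  1.27 -5.26] T [ 0.079 -0.094 -0.011] gap 20.2 grip 70.2
off cm [-1.23 -3.71  1.03] ang [ 0.01 -0.09  6.  ]
```

Call:
play_rows(
  angular=[
    [0, 0, 3],
    [0, 0, 6],
    [0, 0, 6],
    [0, 0, 6],
    [0, 0, 6],
  ],
  offset=[
    [-0.6, -1.9, 0],
    [-1.2, -3.7, 1],
    [-1.2, -3.7, 3],
    [-1.2, -3.7, 4.5],
    [-1.2, -3.7, 5],
  ],
  gripper=[0.1, 0.1, 0.1, 0.1, 0.1],
)

```text
clock: 13.7
tcp_pos: [0.617, -0.1179, 0.1086]
tool_rot: [[-1.0, -0.01, -0.004], [-0.01, 1.0, 0.001], [0.004, 0.001, -1.0]]
wrist_force: [-0.1, -0.2, -4.8]
finger_gap: 0.0201
gripper_force: 70.3
```

Call:
play_rows(
  angular=[
    [0, 0, 0],
    [0, 0, 0],
    [0, 0, 0],
    [0, 0, 0],
    [0, 0, 0],
  ],
  offset=[
    [0, 0, 0],
    [0, 0, 0],
    [0, 0, 0],
    [0, 0, 0],
    [0, 0, 0],
  ],
  gripper=[0.1, 0.1, 0.1, 0.1, 0.1],
)

```text
clock: 14.2
tcp_pos: [0.6189, -0.1186, 0.1122]
tool_rot: [[-1.0, -0.009, 0.001], [-0.009, 1.0, -0.0], [-0.001, -0.0, -1.0]]
wrist_force: [0.0, -0.8, -4.6]
finger_gap: 0.0204
gripper_force: 70.3
```

```bash
python3 - <<'E'
from h import *
st();t=optics.camera('top')[:,:,::-1].copy();s=optics.camera('side')[:,:,::-1].copy()
cv2.imwrite('pics/t7.png',t);cv2.imwrite('pics/s7.png',s)
tc=readout.state()['tcp_pos']
def f(n,im,x,y,w,h,k):
    o=cv2.resize(im[y:y+h,x:x+w],None,fx=k,fy=k,interpolation=cv2.INTER_CUBIC)
    L=lambda X,c:cv2.polylines(o,[((proj(n,X)-[x,y]+.5)*k).astype(int)],False,c,1)
    zb=tc[2]-.0518;th=np.linspace(0,2*np.pi,60)
    for z in(0,.078):L(np.c_[tc[0]+.026*np.cos(th),tc[1]+.026*np.sin(th),th*0+zb+z],(0,0,255))
    for sg in(1,-1):
        L([[tc[0]+sg*.026,tc[1],zb+.006],[tc[0]+sg*.031,tc[1],zb+.006]],(255,0,255))
    L(np.c_[.6187+.040*np.cos(th),-.1203+.04*np.sin(th),th*0+.033],(0,255,0))
    return o
cv2.imwrite('pics/c7.png',np.hstack([f('side',s,340,235,90,115,5),f('top',t,325,145,60,115,5)]))
E
```

```text
14.2 [ 0.6189 -0.1186  0.1122] psi 90.54 tilt [ 0.0009 -0.0003] F [ 0.   -0.82 -4.62] T [0.006 0.021 0.005] gap 20.4 grip 70.3
```

View pics/c7.png

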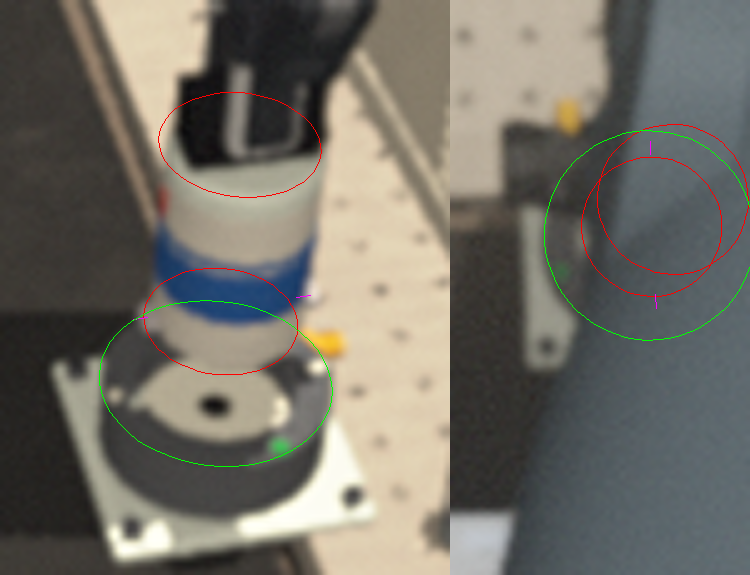

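```bash
python3 - <<'E'
from h import *
s=cv2.imread('pics/s7.png').astype(float)
tc=np.array([.6189,-.1186,.1122]);zb=tc[2]-.0518;th=np.linspace(0,2*np.pi,200)
def hull(n,c):
    return cv2.convexHull(np.vstack([proj(n,np.c_[c[0]+.026*np.cos(th),c[1]+.026*np.sin(th),th*0+zb+z]) for z in(0,.078)]).astype(np.float32))[:,0]
def edges(H,row):
    xs=[]
    for a,b in zip(H,np.roll(H,-1,0)):
        if (a[1]-row)*(b[1]-row)<=0 and a[1]!=b[1]: xs.append(a[0]+(row-a[1])/(b[1]-a[1])*(b[0]-a[0]))
    return min(xs),max(xs)
for row in(282,285,288,291,294):
    l=(s[row,360:415,0]-s[row,360:415,2]);pk=np.median(np.sort(l)[-15:])
    i=np.nonzero(l>pk*.5)[0];base_l,base_r=l[0:5].mean(),l[-5:].mean()
    def cross(k,d,base):
        h=(pk+base)/2;j=k
        while l[j]>h:j+=d
        return 360+j-d*(h-l[j])/(l[j-d]-l[j])
    m=(i[0]+i[-1])//2
    o=(cross(m,-1,base_l),cross(m,1,base_r));p=edges(hull('side',tc),row)
    print(row,np.round(o,2),np.round(p,2),"mid diff px",round(np.mean(o)-np.mean(p),2))
d=(proj('side',tc+[.001,0,0])-proj('side',tc))[0];e=(proj('side',tc+[0,.001,0])-proj('side',tc))[0];print("px/mm x",d,"y",e)
E
```

```text
282 [   inf 383.45] [369.68 401.55] mid diff px inf
285 [ inf 360.] [369.43 401.15] mid diff px inf
288 [384.15 401.56] [369.18 400.76] mid diff px 7.89
291 [371.7  400.74] [368.92 400.36] mid diff px 1.57
294 [373.77 399.99] [368.67 399.96] mid diff px 2.56
px/mm x [ 0.58881375 -0.0741854 ] y [-0.16970349 -0.39867186]<stdin>:17: RuntimeWarning: divide by zero encountered in scalar divide
```

Call:
play_rows(
  angular=[
    [0, 0, 0.3],
    [0, 0, 0.3],
    [0, 0, 0.3],
    [0, 0, 0.3],
    [0, 0, 0.3],
  ],
  offset=[
    [0.06, -0.17, 0.8],
    [0.06, -0.17, 1.6],
    [0.06, -0.17, 2.2],
    [0.06, -0.17, 2.4],
    [0.06, -0.17, 2.4],
  ],
  gripper=[0.1, 0.1, 0.1, 0.1, 0.1],
)

```text
clock: 14.8
tcp_pos: [0.6177, -0.1203, 0.0869]
tool_rot: [[-1.0, -0.004, -0.001], [-0.004, 1.0, 0.0], [0.001, 0.0, -1.0]]
wrist_force: [-0.5, -1.1, -5.5]
finger_gap: 0.0199
gripper_force: 70.3
```

Call:
play_rows(
  angular=[
    [0, 0, 0],
    [0, 0, 0],
    [0, 0, 0],
    [0, 0, 0],
    [0, 0, 0],
  ],
  offset=[
    [0, 0, 0.1],
    [0, 0, 0.2],
    [0, 0, 0.3],
    [0, 0, 0.4],
    [0, 0, 0.5],
  ],
  gripper=[0.1, 0.1, 0.1, 0.1, 0.1],
)

```text
clock: 15.3
tcp_pos: [0.6181, -0.1203, 0.0826]
tool_rot: [[-1.0, -0.004, 0.0], [-0.004, 1.0, -0.0], [-0.0, -0.0, -1.0]]
wrist_force: [0.6, -0.9, -5.8]
finger_gap: 0.0201
gripper_force: 70.3
```

```bash
python3 - <<'E'
from h import *
st()
E
```

```text
15.3 [ 0.6181 -0.1203  0.0826] psi 90.23 tilt [ 0.0001 -0.0002] F [ 0.55 -0.91 -5.8 ] T [ 0.01   0.042 -0.045] gap 20.1 grip 70.3
```

Call:
play_rows(
  angular=[
    [0, 0, 0],
    [0, 0, 0],
    [0, 0, 0],
    [0, 0, 0],
    [0, 0, 0],
  ],
  offset=[
    [0, 0, 0.1],
    [0, 0, 0.2],
    [0, 0, 0.3],
    [0, 0, 0.4],
    [0, 0, 0.4],
  ],
  gripper=[0.1, 0.1, 0.1, 0.1, 0.1],
)

```text
clock: 15.8
tcp_pos: [0.6179, -0.1203, 0.0784]
tool_rot: [[-1.0, -0.004, -0.0], [-0.004, 1.0, -0.0], [0.0, -0.0, -1.0]]
wrist_force: [-0.5, 0.2, -5.0]
finger_gap: 0.0206
gripper_force: 70.3
```

```bash
python3 - <<'E'
from h import *
st()
E
```

```text
15.8 [ 0.6179 -0.1203  0.0784] psi 90.23 tilt [-0.0003 -0.    ] F [-0.55  0.16 -4.97] T [-0.013 -0.032 -0.016] gap 20.6 grip 70.3
```

Call:
play_rows(
  angular=[
    [0, 0, 0],
    [0, 0, 0],
    [0, 0, 0],
    [0, 0, 0],
    [0, 0, 0],
  ],
  offset=[
    [0, 0, 0.1],
    [0, 0, 0.2],
    [0, 0, 0.3],
    [0, 0, 0.4],
    [0, 0, 0.4],
  ],
  gripper=[0.1, 0.1, 0.1, 0.1, 0.1],
)

```text
clock: 16.3
tcp_pos: [0.6179, -0.1203, 0.0744]
tool_rot: [[-1.0, -0.004, -0.0], [-0.004, 1.0, -0.0], [0.0, -0.0, -1.0]]
wrist_force: [0.8, -0.5, -4.6]
finger_gap: 0.02
gripper_force: 70.3
```

Call:
play_rows(
  angular=[
    [0, 0, 0],
    [0, 0, 0],
    [0, 0, 0],
    [0, 0, 0],
    [0, 0, 0],
  ],
  offset=[
    [0, 0, 0.1],
    [0, 0, 0.2],
    [0, 0, 0.3],
    [0, 0, 0.4],
    [0, 0, 0.4],
  ],
  gripper=[0.1, 0.1, 0.1, 0.1, 0.1],
)

```text
clock: 16.8
tcp_pos: [0.6183, -0.1203, 0.0712]
tool_rot: [[-1.0, -0.004, 0.001], [-0.004, 1.0, -0.0], [-0.001, -0.0, -1.0]]
wrist_force: [-2.8, 1.0, 5.0]
finger_gap: 0.02
gripper_force: 71.6
```

```bash
python3 - <<'E'
from h import *
st()
E
```

```text
16.8 [ 0.6183 -0.1203  0.0712] psi 90.23 tilt [ 0.0009 -0.0002] F [-2.81  1.    4.99] T [ 0.108  0.61  -0.016] gap 20.0 grip 71.6
```

Call:
play_rows(
  angular=[
    [0, 0, 0],
    [0, 0, 0],
    [0, 0, 0],
    [0, 0, 0],
    [0, 0, 0],
  ],
  offset=[
    [0.03, 0, 0.1],
    [0.05, 0, 0.2],
    [0.05, 0, 0.3],
    [0.05, 0, 0.4],
    [0.05, 0, 0.4],
  ],
  gripper=[0.1, 0.1, 0.1, 0.1, 0.1],
)

```text
clock: 17.3
tcp_pos: [0.6181, -0.1203, 0.0674]
tool_rot: [[-1.0, -0.004, 0.002], [-0.004, 1.0, -0.0], [-0.002, -0.0, -1.0]]
wrist_force: [-2.7, 1.6, 7.2]
finger_gap: 0.0204
gripper_force: 71.9
```

```bash
python3 - <<'E'
from h import *
st()
E
```

```text
17.3 [ 0.6181 -0.1203  0.0674] psi 90.24 tilt [ 0.0016 -0.0002] F [-2.65  1.63  7.16] T [ 0.163  0.552 -0.03 ] gap 20.4 grip 71.9
```

Call:
play_rows(
  angular=[
    [0, 0, 0],
    [0, 0, 0],
    [0, 0, 0],
    [0, 0, 0],
    [0, 0, 0],
  ],
  offset=[
    [0.03, 0, 0.1],
    [0.03, 0, 0.2],
    [0.03, 0, 0.22],
    [0.03, 0, 0.22],
    [0.03, 0, 0.22],
  ],
  gripper=[0.1, 0.1, 0.1, 0.1, 0.1],
)

```text
clock: 17.8
tcp_pos: [0.6181, -0.1203, 0.0656]
tool_rot: [[-1.0, -0.004, 0.002], [-0.004, 1.0, -0.0], [-0.002, -0.0, -1.0]]
wrist_force: [-2.0, 1.2, 8.0]
finger_gap: 0.0203
gripper_force: 72.1
```

```bash
python3 - <<'E'
from h import *
st()
E
```

```text
17.8 [ 0.6181 -0.1203  0.0656] psi 90.24 tilt [ 0.0022 -0.0003] F [-1.98  1.24  8.  ] T [ 0.221  0.505 -0.018] gap 20.3 grip 72.1
```

Call:
play_rows(
  angular=[
    [0, 0, 0],
    [0, 0, 0],
    [0, 0, 1],
    [0, 0, 3],
    [0, 0, 5],
  ],
  offset=[
    [0, 0, 0.05],
    [0, 0, 0.08],
    [0, 0, 0.08],
    [0, 0, 0.08],
    [0, 0, 0.08],
  ],
  gripper=[0.1, 0.1, 0.1, 0.1, 0.1],
)

```text
clock: 18.3
tcp_pos: [0.6181, -0.1204, 0.0648]
tool_rot: [[-0.996, 0.084, 0.002], [0.084, 0.996, -0.001], [-0.002, -0.0, -1.0]]
wrist_force: [-2.4, 1.4, 8.4]
finger_gap: 0.0204
gripper_force: 72.1
```

```bash
python3 - <<'E'
from h import *
st()
E
```

```text
18.3 [ 0.6181 -0.1204  0.0648] psi 85.16 tilt [ 0.0023 -0.0006] F [-2.45  1.39  8.36] T [0.042 0.502 0.124] gap 20.4 grip 72.1
```

Call:
play_rows(
  angular=[
    [0, 0, 2],
    [0, 0, 4],
    [0, 0, 6],
    [0, 0, 8],
    [0, 0, 10],
  ],
  offset=[
    [0, 0, 0],
    [0, 0, 0],
    [0, 0, 0],
    [0, 0, 0],
    [0, 0, 0],
  ],
  gripper=[0.1, 0.1, 0.1, 0.1, 0.1],
)

```text
clock: 18.8
tcp_pos: [0.6181, -0.1202, 0.0648]
tool_rot: [[-0.967, 0.256, 0.002], [0.256, 0.967, -0.0], [-0.002, 0.0, -1.0]]
wrist_force: [-2.5, 2.3, 9.1]
finger_gap: 0.0202
gripper_force: 72.1
```

```bash
python3 - <<'E'
from h import *
st()
E
```

```text
18.8 [ 0.6181 -0.1202  0.0648] psi 75.17 tilt [ 0.0021 -0.0001] F [-2.52  2.29  9.13] T [0.236 0.515 0.101] gap 20.2 grip 72.1
```

Call:
play_rows(
  angular=[
    [0, 0, 4],
    [0, 0, 8],
    [0, 0, 12],
    [0, 0, 16],
    [0, 0, 20],
  ],
  offset=[
    [0, 0.01, 0],
    [0, 0.02, 0],
    [-0.01, 0.03, 0],
    [-0.01, 0.03, 0],
    [-0.01, 0.03, 0],
  ],
  gripper=[0.1, 0.1, 0.1, 0.1, 0.1],
)

```text
clock: 19.3
tcp_pos: [0.6181, -0.1199, 0.0647]
tool_rot: [[-0.82, 0.572, 0.002], [0.572, 0.82, -0.0], [-0.001, 0.001, -1.0]]
wrist_force: [-2.2, 1.9, 8.8]
finger_gap: 0.0197
gripper_force: 72.1
```

```bash
python3 - <<'E'
from h import *
st()
E
```

```text
19.3 [ 0.6181 -0.1199  0.0647] psi 55.09 tilt [ 0.0018 -0.    ] F [-2.24  1.87  8.81] T [0.373 0.717 0.114] gap 19.7 grip 72.1
```

Call:
play_rows(
  angular=[
    [0, 0, 4],
    [0, 0, 8],
    [0, 0, 12],
    [0, 0, 16],
    [0, 0, 20],
  ],
  offset=[
    [0, 0.01, 0],
    [0, 0.02, 0],
    [0, 0.03, 0],
    [0, 0.04, 0],
    [0, 0.04, 0],
  ],
  gripper=[0.1, 0.1, 0.1, 0.1, 0.1],
)

```text
clock: 19.8
tcp_pos: [0.6181, -0.1195, 0.0646]
tool_rot: [[-0.575, 0.818, 0.001], [0.818, 0.575, 0.0], [-0.001, 0.001, -1.0]]
wrist_force: [-2.4, 2.2, 8.3]
finger_gap: 0.0203
gripper_force: 72.1
```

Call:
play_rows(
  angular=[
    [0, 0, 4],
    [0, 0, 8],
    [0, 0, 12],
    [0, 0, 14.8],
    [0, 0, 14.8],
  ],
  offset=[
    [0, 0.01, 0],
    [0, 0.02, 0],
    [0, 0.02, 0],
    [0, 0.02, 0],
    [0, 0.02, 0],
  ],
  gripper=[0.1, 0.1, 0.1, 0.1, 0.1],
)

```text
clock: 20.3
tcp_pos: [0.6181, -0.1193, 0.0646]
tool_rot: [[-0.348, 0.938, 0.001], [0.938, 0.348, 0.0], [-0.0, 0.001, -1.0]]
wrist_force: [-2.6, 2.8, 8.6]
finger_gap: 0.0202
gripper_force: 72.1
```

```bash
python3 - <<'E'
from h import *
st()
E
```

```text
20.3 [ 0.6181 -0.1193  0.0646] psi 20.35 tilt [0.0012 0.0002] F [-2.58  2.81  8.56] T [ 0.44   0.901 -0.043] gap 20.2 grip 72.1
```

Call:
play_rows(
  angular=[
    [0, 0, 0],
    [0, 0, 0],
    [0, 0, 0],
    [0, 0, 0],
    [0, 0, 0],
  ],
  offset=[
    [0, 0, -0.1],
    [0, 0, -0.2],
    [0, 0, -0.3],
    [0, 0, -0.4],
    [0, 0, -0.45],
  ],
  gripper=[0.1, 0.1, 0.1, 0.1, 0.1],
)

```text
clock: 20.8
tcp_pos: [0.6181, -0.1194, 0.0684]
tool_rot: [[-0.349, 0.937, 0.001], [0.937, 0.349, 0.0], [-0.0, 0.001, -1.0]]
wrist_force: [-1.9, 2.3, 4.3]
finger_gap: 0.0202
gripper_force: 71.6
```

```bash
python3 - <<'E'
from h import *
st()
E
```

```text
20.8 [ 0.6181 -0.1194  0.0684] psi 20.44 tilt [0.0006 0.0002] F [-1.86  2.28  4.27] T [ 0.569  0.5   -0.036] gap 20.2 grip 71.6
```

Call:
play_rows(
  angular=[
    [0, 0, 0],
    [0, 0, 0],
    [0, 0, 0],
    [0, 0, 0],
    [0, 0, 0],
  ],
  offset=[
    [0, 0, -0.05],
    [0, 0, -0.1],
    [0, 0, -0.1],
    [0, 0, -0.1],
    [0, 0, -0.1],
  ],
  gripper=[0.1, 0.1, 0.1, 0.1, 0.1],
)

```text
clock: 21.3
tcp_pos: [0.618, -0.1195, 0.0692]
tool_rot: [[-0.349, 0.937, 0.0], [0.937, 0.349, 0.0], [-0.0, 0.0, -1.0]]
wrist_force: [-0.7, 2.3, 4.2]
finger_gap: 0.0201
gripper_force: 71.7
```

```bash
python3 - <<'E'
from h import *
st()
E
```

```text
21.3 [ 0.618  -0.1195  0.0692] psi 20.43 tilt [0.0004 0.0001] F [-0.74  2.31  4.15] T [ 0.655  0.395 -0.032] gap 20.1 grip 71.7
```

Call:
play_rows(
  angular=[
    [0, 0, 0],
    [0, 0, 0],
    [0, 0, 0],
    [0, 0, 0],
    [0, 0, 0],
  ],
  offset=[
    [0, 0, -0.05],
    [0, 0, -0.1],
    [0, 0, -0.1],
    [0, 0, -0.1],
    [0, 0, -0.1],
  ],
  gripper=[0.1, 0.1, 0.1, 0.1, 0.1],
)

```text
clock: 21.8
tcp_pos: [0.6178, -0.1194, 0.0697]
tool_rot: [[-0.349, 0.937, -0.0], [0.937, 0.349, 0.0], [0.0, -0.0, -1.0]]
wrist_force: [0.7, 4.1, -2.8]
finger_gap: 0.0202
gripper_force: 70.7
```

```bash
python3 - <<'E'
from h import *
st()
E
```

```text
21.8 [ 0.6178 -0.1194  0.0697] psi 20.44 tilt [-0.0004  0.0003] F [ 0.67  4.1  -2.79] T [ 0.96  -0.157 -0.039] gap 20.2 grip 70.7
```

Call:
play_rows(
  angular=[
    [0, 0, 0],
    [0, 0, 0],
    [0, 0, 0],
    [0, 0, 0],
    [0, 0, 0],
  ],
  offset=[
    [0, 0, 0],
    [0, 0, 0],
    [0, 0, 0],
    [0, 0, 0],
    [0, 0, 0],
  ],
  gripper=[0.2, 0.3, 0.45, 0.55, 0.6],
)

```text
clock: 22.3
tcp_pos: [0.6179, -0.12, 0.0704]
tool_rot: [[-0.349, 0.937, 0.0], [0.937, 0.349, -0.001], [-0.001, 0.0, -1.0]]
wrist_force: [0.1, -0.8, -0.2]
finger_gap: 0.0516
gripper_force: 0.0
```

Call:
play_rows(
  angular=[
    [0, 0, 0],
    [0, 0, 0],
    [0, 0, 0],
    [0, 0, 0],
    [0, 0, 0],
  ],
  offset=[
    [0, 0, -0.5],
    [0, 0, -2],
    [0, 0, -5],
    [0, 0, -8],
    [0, 0, -10],
  ],
  gripper=[0.6, 0.6, 0.6, 0.6, 0.6],
)

```text
clock: 22.8
tcp_pos: [0.6184, -0.1198, 0.1728]
tool_rot: [[-0.349, 0.937, 0.002], [0.937, 0.349, -0.001], [-0.002, 0.002, -1.0]]
wrist_force: [-0.1, -0.8, -0.4]
finger_gap: 0.0517
gripper_force: 0.0
```

Call:
play_rows(
  angular=[
    [0, 0, 0],
    [0, 0, 0],
    [0, 0, 0],
    [0, 0, 0],
    [0, 0, 0],
  ],
  offset=[
    [2, -4, -2],
    [4, -8, -3],
    [6, -12, -4],
    [8, -17, -5],
    [10, -22, -5],
  ],
  gripper=[0.6, 0.6, 0.6, 0.6, 0.6],
)

```text
clock: 23.3
tcp_pos: [0.3841, -0.1028, 0.2212]
tool_rot: [[-0.349, 0.937, 0.002], [0.937, 0.349, -0.001], [-0.002, 0.002, -1.0]]
wrist_force: [-0.6, -1.0, 0.1]
finger_gap: 0.0513
gripper_force: 0.0
```

```bash
python3 - <<'E'
from h import *
st();s=optics.camera('side')[:,:,::-1].copy();t=optics.camera('top')[:,:,::-1].copy()
cv2.imwrite('pics/s9.png',s);cv2.imwrite('pics/t9.png',t)
f=lambda im,x,y,w,h,k:cv2.resize(im[y:y+h,x:x+w],None,fx=k,fy=k,interpolation=cv2.INTER_CUBIC)
cv2.imwrite('pics/c9.png',np.hstack([f(s,205,165,220,200,2),f(t,175,140,220,150,1.6)[:400] if 0 else cv2.copyMakeBorder(f(t,175,140,220,150,1.6),0,160,0,0,0)]))
E
```

```text
23.3 [ 0.3841 -0.1028  0.2212] psi 20.45 tilt [ 0.0022 -0.0009] F [-0.63 -1.05  0.05] T [-0.012  0.005 -0.008] gap 51.3 grip 0.0
```

View pics/c9.png

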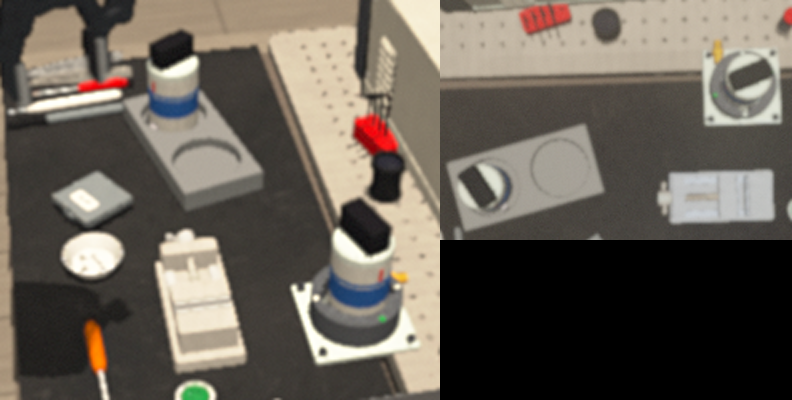

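The last view shows the full cartridge upright in the dock (crop about 365, 260), with its bar turned about 70° clockwise. The empty one stands in its caddy well (175, 90), and the other things are where they were.

Call:
play_rows(
  angular=[
    [0, 0, 0],
    [0, 0, 0],
    [0, 0, 0],
    [0, 0, 0],
    [0, 0, 0],
  ],
  offset=[
    [0, 0, 0],
    [0, 0, 0],
    [0, 0, 0],
    [0, 0, 0],
    [0, 0, 0],
  ],
  gripper=[0.6, 0.6, 0.6, 0.6, 0.6],
)

```text
clock: 23.9
tcp_pos: [0.3857, -0.1029, 0.2196]
tool_rot: [[-0.349, 0.937, -0.001], [0.937, 0.349, 0.0], [0.0, -0.001, -1.0]]
wrist_force: [0.5, 0.7, 0.2]
finger_gap: 0.0513
gripper_force: 0.0
```

```bash
python3 -c "
from bench import job
print(job.sign_off())"
```

```text
the job is handed in; nothing more can be done
None
```

The full cartridge (about 5.2 N lifted, against about 2.2 N for the other) is locked in the dock, turned about 70° clockwise and released; the empty one stands upright in its caddy well, and the job was handed in at about 24 s (no verdict was returned).

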